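Snap a key fob's ring onto the safety hook

TASK

Hang the rubber-coated key fob that has the large steel ring on the safety hook of the key stand: press its ring down past the sprung latch until the latch snaps shut above it. With the fob still in hand, tug it gently but firmly upwards against the closed latch to prove that it is caught, then let go so that the fob hangs freely and still from the hook. Touch the stand with the fob only, never force the hook or latch, and leave the other things where they are.

Things in the scene. Friction and masses are not known exactly. Their poses are not given: they have to be found in the camera images.
- stand: Fixed key stand; origin on the table under its post, +x from the hook to the post, z up. Post 18 x 22 mm, 231 mm high; base plate 12 mm thick, 120 x 90 mm, from 30 mm in front (-x) to 90 mm behind. A U-shaped steel hook, open upwards, in the stand's xz plane, is clamped to the post's front (-x) at a height set by hand: up to 10 mm either way of the heights given here, NOT measured, to be felt or seen.
- nose_tip (a point): Nominal top of the hook's free nose leg (really up to 10 mm higher or lower): stand frame (-56, 0, 208.5) mm, axes as the stand. Bar 9 mm thick; back leg at x = -14 mm by the post; bow's lowest point at x = -35 (bar centre nominally z = 149 mm). Mouth between the legs 33 mm wide inside, 46 mm deep, closed by the latch at nominal z = 200 mm.
- hook_seat (a point): Nominal centre of the large ring when it hangs at rest in the hook (really up to 10 mm higher or lower): stand frame (-35, 0, 137.5) mm. Hook and latch must never be loaded with more than 18 N.
- latch_hinge (a point): Nominal hinge of the sprung latch (really up to 10 mm higher or lower): stand frame (-14, 0, 200) mm, axis along y. The latch is a bar 5 mm thick (plate 10 mm wide) and 36 mm long, reaching level from here to the nose. A wire passes its free end when pushed 15 to 32 mm below it, soonest close against the nose; then the latch snaps shut above the wire.
- latch (a joint): Angle of the latch (rad): 0 = shut, level, a hard stop against pulls from below; grows as its free end is pushed down into the hook, at most 1.1. A spring shuts it: about 1.5 N starts it, 3 to 6 N open it. The ring's wire gets past at roughly 0.5 to 1.0 rad. A tug of 5 to 10 N from below proves it.
- fob_grip (a point): Centre of the dark rubber-coated fob to be hung, a loose block 60 (x) x 24 (y) x 22 (z) mm lying flat, 60 g or so; origin half-way up (11 mm above its underside). Its +x axis points to its large ring.
- fob_ring (a point): Centre of the large steel ring rigidly fixed to that fob, 52.5 mm along +x from the fob's centre and at the same height; ring flat in the fob's xy plane, inside diameter 32 mm, wire 5 mm thick.
- small_fob_grip (a point): Centre of a similar fob that is to be left alone: block 46 x 24 x 22 mm with a small ring (15 mm inside, too small for the hook).
- flask: Conical glass flask, 86 mm wide, 140 mm high, origin under it. Leave alone.
- can: Drinks can 66 mm wide, 122 mm high, origin under it. Leave alone.
- bottle: Amber bottle 62 mm wide, 190 mm high, origin under it. Leave alone.
- beaker: Glass beaker 70 mm wide, 90 mm high, origin under it. Leave alone.
Things that resemble listed ones, but are neither listed nor needed, are in the scene too. Leave any white look-alike of the part that bears fob_grip alone. Leave any green look-alike of the stand alone.

How it is judged:
By the outcome, as a careful person would: the job done as asked, in the order asked, and still so for the second after the job is handed in, with the robot touching nothing.
It also fails if it takes over 69 s, if anything falls off the work surface, if the arm or the gripper's body presses on something with over 40 N, if the wrist force passes 120 N, or if a joint passes its speed limit or range.

ROBOT

A 7-joint arm with a two-finger parallel gripper is mounted at the origin on the work surface. World frame = base frame: x ahead of the robot, y to its left, z up, the work surface at z = 0. Lengths are in m, angles in rad, forces in N, time in s.
With the tool pointing down it reaches from about 0.375 to 0.925 m from the base axis. Payload 3.1 kg.
Tool frame: the origin (TCP) lies where the fingers leave the gripper's body, on its centre line; the fingertips stand 73 mm ahead of it and the grasp point (between the pads) lies manip.grip_depth ahead of it (manip.grip_depth is the distance from the TCP to the grasp point, in m); z points along the fingers, y is the line along which they close (so a half turn about z gives the same grasp; the last joint's range is limited). The gripper opens to 85 mm and grips with 20 to 120 N. Pads are 22 mm wide; open, the fingers measure 114 mm over their backs; the gripper's body (76 mm by 85 mm) begins 54 mm behind the grasp point. The pads swing forward as they close: fully open they stand 13 mm farther back than shut.
Start: joints at [-1.232, 0.383, 0.044, 1.598, -0.018, 1.161, -0.05], TCP at [0.275, 0.589, 0.304] pointing down, gripper open.
Joint ranges: [-2.61, 2.61], [-0.41, 2.15], [-1.48, 1.57], [0, 2.5], [-1.57, 4.71], [0.05, 1.97], [-2.85, 2.85]. Speed limits (rad/s): [2.79, 2.79, 3.14, 3.14, 3.14, 3.14, 3.14].

INTERFACE

Orientations are given as [roll, pitch, yaw] about the fixed x, y, z axes, in that order (R = Rz(yaw) Ry(pitch) Rx(roll)).
In Python, from bench import manip, cams gives the robot as it stands.
- The arm moves only by the tool apply_moves, never from a script. Its argument "plan" is one flat list of numbers, 5 for each row, row after row: the closure, from 0 (fully open) to 1 (shut), then the shift along the tool's x, y, z in units of 60 mm (1.0 is 60 mm), then the turn about the tool's z in units of 5 degrees (1.0 is 5 degrees). In form: [claw, dx, dy, dz, yaw, claw, dx, dy, dz, yaw, ...]. A call has 1 to 20 rows; each row shifts and turns the commanded pose from where the row before left it, along the tool's axes as they then stand; what a row does not reach is not made up. A row lasts 1/8 s, in which the tool goes at most 62.5 mm and 10.7 degrees, less where a joint would pass 70% of its speed; a pose out of reach is approached as far as the arm can. A call is refused whole if a number of a shift passes 1 or a number of a turn 1, either way. A call with a gripper value outside its range is refused whole. The fingers move at their own pace and stop on an object; "force" is the grip in N (left out, the last holds). Time passes only in rows, so rows that do not move let the fingers close. It gives the time, the measured TCP pose, the force, the opening and the grip force at its end, in the units of the state.
- manip.sense(): the state, without advancing time (a new reading comes with each control period).
- cams.get_image(name): name is "scene" or "top" or "wrist"; returns (picture, depth): 384x512x3 uint8, red, green, blue; 384x512 float32, m along the optical axis (not along the pixel's ray), 0 where there is no reading.
- cams.get_calibration(name): a dict with "camera_matrix" (3x3 intrinsics, pixels), "rvec" (rotation vector, rad) and "tvec" (3), from world to camera coordinates, as OpenCV has them. Camera axes: x right, y down, z forward; pixel columns grow to the right and rows downward; lengths in m; the calibration is good to about 2 mm. A picture is of the moment at which its call begins: read the wrist's pose just before it. get_calibration takes no time and is no camera call; for the wrist camera it gives the pose at the moment of the call.
- manip.hand_in(): hands the job in; it is judged then, once.
The state is a dict: "time_s": time; "joint_pos": joint angles; "qvel": joint speeds; "joint_torque": joint torques, N m; "position": TCP position; "tcp_rot": TCP orientation; "wrist_force": force on the tool from outside, world axes, zero at the start; "moment": the same for the moment, N m; "gripper_width": opening from 0.0 (shut) to 1.0 (fully open); "grip_force": force on a finger pad.
Only numpy, scipy, OpenCV 4.12 (cv2) and the standard library are available. Lean on these libraries where they do the work, as an engineer would, in place of code of your own. Each camera call takes 0.05 s, during which the arm holds its last target. There are 200 camera calls.

## Working session

There is one attempt and no reset: what is moved stays moved. The work goes in short steps, Python scripts to look and compute and a tool call to move; the robot and the scene stay as the last step left them, time stands still between calls to the robot, and variables do not carry over. Pictures are saved under pics/ and viewed, at most 13 in all, crops included, and the job is handed in when it is done.

Besides the shell and the picture viewer there is one more tool, called as a command line: name --argument value ..., lists and objects as JSON in quotes. apply_moves: Moves the arm, as the interface text tells. Its arguments: {"type":"object","properties":{"plan":{"type":"array"},"force":{"type":"number"}},"required":["plan"]}

```bash
ls; mkdir -p pics; cat > h.py <<'E'
import numpy as np, cv2
from bench import manip, cams
def grab(n):
    s=manip.sense(); c=cams.get_calibration(n); im,d=cams.get_image(n)
    np.savez(f'/tmp/{n}.npz',im=im,d=d,K=c['camera_matrix'],r=np.array(c['rvec']),t=np.array(c['tvec']))
    return im,d
def load(n):
    z=np.load(f'/tmp/{n}.npz'); R=cv2.Rodrigues(z['r'].astype(float))[0]
    return z['im'],z['d'],np.array(z['K']),R,z['t'].ravel()
def cloud(n):
    im,d,K,R,t=load(n)
    v,u=np.mgrid[:384,:512]
    P=np.stack([(u-K[0,2])/K[0,0]*d,(v-K[1,2])/K[1,1]*d,d],-1)
    return im,d,(P-t)@R
def onz(n,u,v,z):
    im,d,K,R,t=load(n); c=-R.T@t
    r=R.T@np.linalg.inv(K)@np.array([u,v,1.]); return c+r*(z-c[2])/r[2]
def proj(n,p):
    im,d,K,R,t=load(n); q=K@(R@np.array(p)+t); return q[:2]/q[2]
E
python3 - <<'E'
from h import *
a,_=grab('scene'); b,_=grab('top')
for n in ('scene','top'):
    im,d,K,R,t=load(n); print(n,-R.T@t,K[0,0],(d==0).mean())
    cv2.imwrite(f'pics/{n}1.png',cv2.resize(im[:,:,::-1],(800,600),interpolation=cv2.INTER_CUBIC))
print(manip.sense(),manip.grip_depth)
E
```

```text
pics
scene [1.18334474 0.71159966 0.81636184] 432.07469938747437 0.005121866861979167
top [0.30904022 0.06656848 1.4277958 ] 494.44818689881083 0.0039825439453125
{'time_s': 0.1, 'joint_pos': array([-1.23181577,  0.38379654,  0.04387008,  1.5993935 , -0.01791202,
        1.16121608, -0.04989801]), 'qvel': array([ 0.00035895, -0.00167296,  0.00208173, -0.00207533, -0.00222381,
        0.00140436,  0.00048651]), 'joint_torque': array([ 3.00232285e-03, -4.34724891e+01,  1.02937214e+00, -2.50453466e+01,
        1.08680726e-02,  5.43101531e-03, -1.47817929e-05]), 'position': array([0.27468876, 0.58836283, 0.30259599]), 'tcp_rot': array([-3.13917570e+00,  1.30024464e-04,  2.70485865e+00]), 'wrist_force': array([-0.66879792,  0.66893668, -0.57511474]), 'moment': array([-0.03743447, -0.02434198,  0.05776296]), 'grip_force': 0.0, 'gripper_width': 1.0030993669985846} 0.0539
```

View pics/scene1.png

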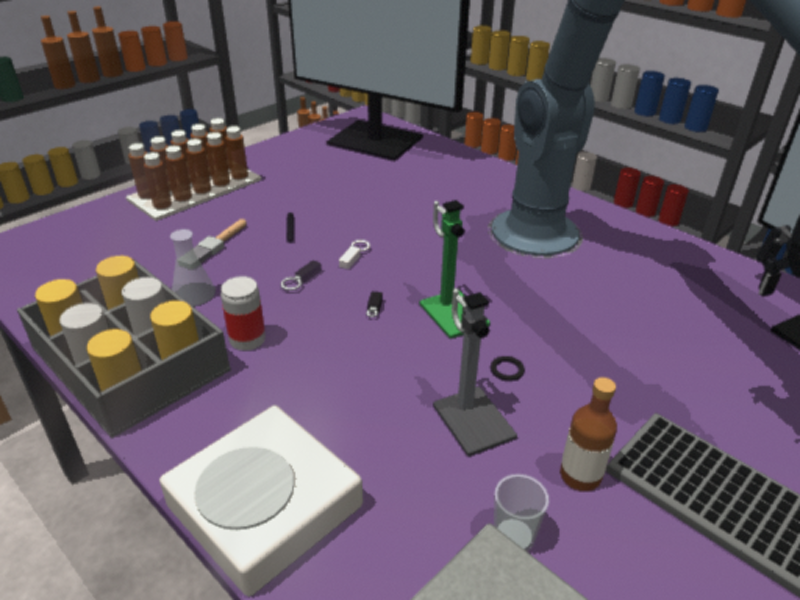

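View pics/top1.png

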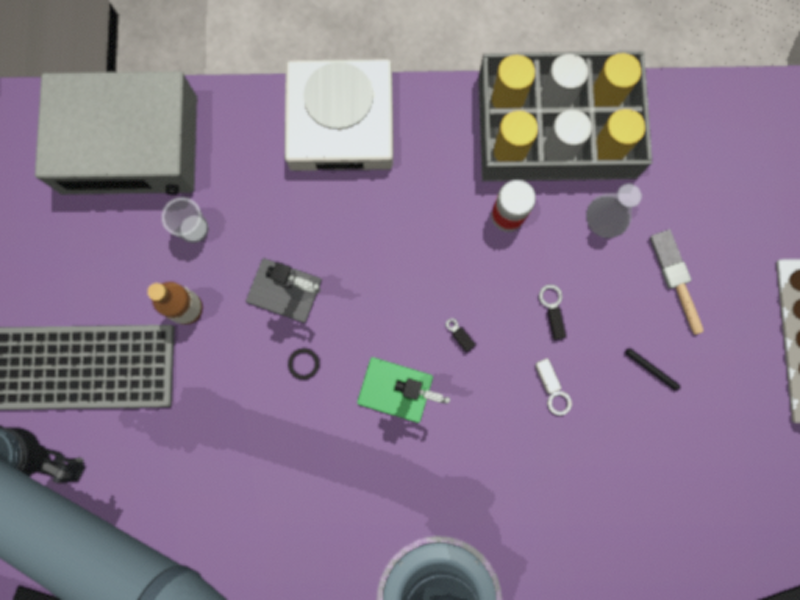

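Candidates in the 800×600 views:
- **Dark fob with the large ring:** top (555,312), scene (303,275). This fits the description.
- **Small dark fob with a tiny ring:** top (460,335), scene (375,303). Leave alone.
- **White look-alike with a large ring:** top (553,385). Leave alone.
- **Grey stand:** top (285,285), scene (470,370). This is the one to use.
- **Green stand:** top (400,390). A look-alike, so leave alone.

Next I measure the fob and the stand, and take one confirming crop.

```bash
python3 - <<'E'
from h import *
im,d,P=cloud('top'); g=im.astype(int)
def box(u0,u1,v0,v1):
    m=np.zeros(d.shape,bool); m[int(v0/1.5625):int(v1/1.5625),int(u0/1.5625):int(u1/1.5625)]=1; return m
# fob: block dark mask, cast on z=0.022 top
mx=g.max(2); sat=mx-g.min(2)
fb=box(535,575,280,345)
blk=fb&(mx<70)
v,u=np.nonzero(blk); pts=np.array([onz('top',a,b,.022)[:2] for a,b in zip(u,v)])
r=cv2.minAreaRect((pts*1000).astype(np.float32)); print('fob block',r,len(pts), 'z',np.median(P[blk][:,2]))
ring=fb&(sat<40)&(mx>90)
v,u=np.nonzero(ring); q=np.array([onz('top',a,b,.011)[:2] for a,b in zip(u,v)])
rr=cv2.minAreaRect((q*1000).astype(np.float32)); print('ring',rr,len(q),q.mean(0), cv2.minEnclosingCircle((q*1000).astype(np.float32)))
# stand base
sb=box(240,330,250,330)&(P[...,2]<.02)&(P[...,2]>.006)
c=P[sb][:,:2]*1000; print('base',cv2.minAreaRect(c.astype(np.float32)),len(c), np.median(P[sb][:,2]))
for lo,hi in ((.14,.19),(.19,.206),(.206,.222),(.222,.25)):
    m=box(230,340,240,340)&(P[...,2]>lo)&(P[...,2]<hi)
    print(lo,m.sum(), P[m].mean(0) if m.any() else '', cv2.minAreaRect((P[m][:,:2]*1000).astype(np.float32)) if m.sum()>3 else '')
t1=cv2.resize(im[170:225,330:385,::-1],(400,400),interpolation=cv2.INTER_CUBIC)
t2=cv2.resize(im[155:215,150:220,::-1],(400,400),interpolation=cv2.INTER_CUBIC)
s=load('scene')[0]; t3=cv2.resize(s[180:250,275:345,::-1],(400,400),interpolation=cv2.INTER_CUBIC)[:400]
cv2.imwrite('pics/crop1.png',cv2.resize(np.hstack([t1,t2,t3]),(798,266)))
E
```

```text
fob block ((484.82647705078125, -224.8712615966797), (56.069786071777344, 23.735586166381836), 8.444872856140137) 158 z 0.020318601933989988
ring ((507.5359802246094, -218.3577117919922), (60.88137435913086, 110.9837875366211), 89.04804229736328) 362 [ 0.51769193 -0.21905381] ((506.8894348144531, -215.00482177734375), 57.8787956237793)
base ((565.76513671875, 279.3997497558594), (161.39927673339844, 136.7611846923828), 89.80162048339844) 843 0.010798508735995761
0.14 53 [0.53578278 0.22490288 0.16578947] ((542.8077392578125, 234.33004760742188), (89.89324188232422, 27.509319305419922), 74.43135070800781)
0.19 115 [0.54139475 0.23684578 0.20047857] ((544.6821899414062, 234.37332153320312), (89.64078521728516, 29.365148544311523), 80.91417694091797)
0.206 29 [0.5379382  0.22216664 0.20830912] ((532.37353515625, 218.441650390625), (51.09538650512695, 23.27739715576172), 57.79832458496094)
0.222 130 [0.54801959 0.2487637  0.2298878 ] ((548.4960327148438, 248.98321533203125), (26.339723587036133, 30.28412437438965), 70.222412109375)
```

View pics/crop1.png

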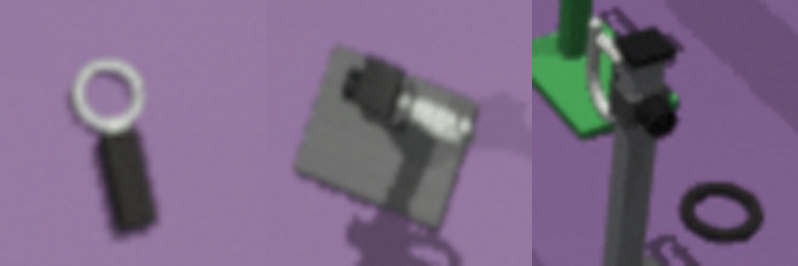

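The crop confirms the dark fob with the large ring (ring about full-res px (352,190), block below it). It also shows the grey stand, whose hook points right and slightly down in the top view, i.e. mostly −y. I'll tighten the masks.

```bash
python3 - <<'E'
from h import *
im,d,P=cloud('top'); g=im.astype(int); mx=g.max(2); sat=mx-g.min(2)
S=np.zeros(d.shape,bool); S[170:225,330:385]=1
ring=S&(sat<35)&(mx>75)&(np.mgrid[:384,:512][0]<200)
v,u=np.nonzero(ring); q=np.array([onz('top',a,b,.011)[:2] for a,b in zip(u,v)])*1000
print('ring',len(q),cv2.minEnclosingCircle(q.astype(np.float32)),q.mean(0))
S=np.zeros(d.shape,bool); S[155:215,150:215]=1
m=(S&(sat<25)&(P[...,2]<.02)).astype(np.uint8)
m=cv2.morphologyEx(m,cv2.MORPH_OPEN,np.ones((3,3)))
v,u=np.nonzero(m); q=np.array([onz('top',a,b,.012)[:2] for a,b in zip(u,v)])*1000
r=cv2.minAreaRect(cv2.convexHull(q.astype(np.float32))); print('base',r,len(q)); print(cv2.boxPoints(r))
# post black cap / hook bright pixels
S2=S&(P[...,2]>.14)
br=S2&(mx>130)&(sat<30)
p=P[br]*1000; print('hook bright',len(p),p.min(0),p.max(0)); 
for a in p[np.argsort(p[:,1])][::3]: print(a.round(0),end=' ')
c=P[S2&(P[...,2]>.222)]*1000; print('\ncap',cv2.minAreaRect(c[:,:2].astype(np.float32)))
E
```

```text
ring 188 ((535.2603759765625, -224.3132781982422), 29.264501571655273) [ 537.5606857  -219.95734344]
base ((557.6560668945312, 275.9518737792969), (120.5279769897461, 91.46713256835938), 69.1647720336914) 864
[[493.47836 235.89532]
 [578.9642  203.36212]
 [621.83374 316.00842]
 [536.34796 348.54163]]
hook bright 88 [525.28540288 192.26439573 147.89946098] [546.48357097 237.6587225  212.2782293 ]
[526. 192. 209.] [531. 195. 209.] [526. 197. 207.] [530. 203. 204.] [529. 205. 161.] [530. 205. 204.] [536. 206. 200.] [530. 208. 204.] [533. 209. 199.] [530. 210. 205.] [533. 211. 201.] [535. 213. 203.] [531. 213. 200.] [532. 215. 205.] [538. 216. 201.] [534. 217. 209.] [541. 219. 199.] [540. 221. 203.] [533. 221. 199.] [536. 221. 155.] [540. 223. 205.] [536. 224. 157.] [541. 226. 200.] [539. 227. 153.] [536. 228. 202.] [538. 229. 158.] [540. 231. 164.] [542. 233. 208.] [542. 235. 210.] [542. 238. 208.] 
cap ((441.2178955078125, 156.92868041992188), (318.25201416015625, 35.48594665527344), 40.71991729736328)
```

apply_moves --plan '[0,0,0,-0.35,0,0,0,0,-0.35,0,0,0,0,-0.35,0,0,-0.64,-0.77,0,0,0,-0.64,-0.77,0,0,0,-0.64,-0.77,0,0,0,-0.64,-0.77,0,0,0,-0.64,-0.77,0,0,0,-0.64,-0.77,0,0,0,-0.64,-0.77,0,0,0,-0.64,-0.77,0,0,0,-0.64,-0.77,0,0,0,-0.64,-0.77,0,0,0,-0.64,-0.77,0,0,0,-0.64,-0.77,0,0,0,-0.64,-0.77,0,0,0,-0.64,-0.77,0,0]'

```text
time_s: 2.22
position: [0.4885, -0.226, 0.3669]
tcp_rot: [3.14, 0.0, 2.706]
wrist_force: [0.1, 0.5, -0.4]
gripper_width: 1.001
grip_force: 0.0
```

apply_moves --plan '[0,0,0,0,1,0,0,0,0,1,0,0,0,0,1,0,0,0,0,1,0,0,0,0,1,0,0,0,0,1,0,0,0,0,1,0,0,0,0,1,0,0,0,0,1,0,0,0,0,1,0,0,0,0,1,0,0,0,0,1,0,0,0,0,1,0,0,0,0,1,0,0,0,0,1,0,0,0,0,1,0,0,0,0,1,0,0,0,0,1,0,0,0,0,1,0,0,0,0,1]'

```text
time_s: 4.72
position: [0.4881, -0.2242, 0.3664]
tcp_rot: [-3.141, 0.0, 0.957]
wrist_force: [0.6, 0.6, -1.1]
gripper_width: 1.001
grip_force: 0.0
```

apply_moves --plan '[0,0,0,0.2,1,0,0,0,0.2,1,0,0,0,0.2,1,0,0,0,0.2,1,0,0,0,0.2,1,0,0,0,0.2,1,0,0,0,0.2,1,0,0,0,0.2,1,0,0,0,0.2,1,0,0,0,0.2,0.3]'

```text
time_s: 5.98
position: [0.4883, -0.2241, 0.2459]
tcp_rot: [-3.141, 0.001, 0.148]
wrist_force: [-0.6, 0.7, -0.4]
gripper_width: 1.006
grip_force: 0.0
```

```bash
python3 - <<'E'
from h import *
im,d=grab('wrist'); s=manip.sense(); print(s['time_s'],s['position'],s['tcp_rot'],s['joint_pos'],s['wrist_force'])
_,_,K,R,t=load('wrist'); print(-R.T@t,R[2],K[0,0])
print(proj('wrist',(.485,-.225,.011)),proj('wrist',(.537,-.217,.011)))
cv2.imwrite('pics/w1.png',im[:,:,::-1])
E
```

```text
6.025 [ 0.48751281 -0.22356013  0.24448457] [-3.14025303  0.00324786  0.14769472] [-0.62993342  0.49719202  1.22882056  1.96482687 -0.53742545  1.06720356
 -0.58534095] [ 0.54273362  1.31421063 -0.30682035]
[ 0.56023797 -0.21291583  0.31448274] [-0.28542068 -0.04192059 -0.95748509] 283.9929178671952
[256.5573878  174.13422233] [256.36013812 125.35149077]
```

View pics/w1.png

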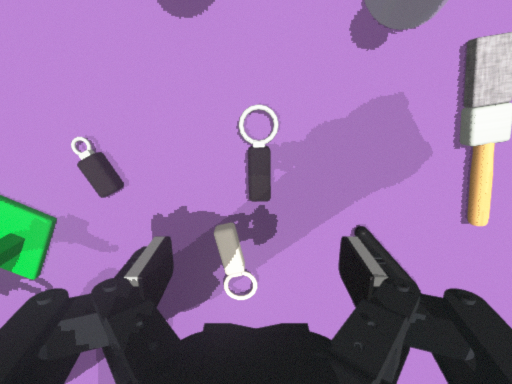

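Wrist view: the large-ring dark fob is central, with its ring at (258,125) and its block at (259,172). The white look-alike is at (230,250), behind it, and the small fob is at (100,172).

```bash
python3 - <<'E'
from h import *
im,d,K,R,t=load('wrist'); g=im.astype(int); mx=g.max(2); sat=mx-g.min(2)
S=np.zeros(d.shape,bool); S[145:204,240:280]=1
v,u=np.nonzero(S&(mx<60)); q=np.array([onz('wrist',a,b,.022)[:2] for a,b in zip(u,v)])*1000
r=cv2.minAreaRect(q.astype(np.float32)); print('block',r,len(q))
S[:]=0; S[100:146,235:282]=1
v,u=np.nonzero(S&(sat<50)&(mx>120)); q=np.array([onz('wrist',a,b,.011)[:2] for a,b in zip(u,v)])*1000
print('ring',cv2.minEnclosingCircle(q.astype(np.float32)),len(q))
e=cv2.fitEllipse(cv2.convexHull(q.astype(np.float32))); print(e)
for p in ((218,226),(236,222),(241,285)): print(onz('wrist',*p,.022))
E
```

```text
Traceback (most recent call last):
cv2.error: OpenCV(4.12.0) /io/opencv/modules/imgproc/src/convhull.cpp:143: error: (-215:Assertion failed) total >= 0 && (depth == CV_32F || depth == CV_32S) in function 'convexHull'
```

```bash
python3 - <<'E'
from h import *
im,d,K,R,t=load('wrist'); g=im.astype(int); mx=g.max(2); sat=mx-g.min(2)
print(g[172,259],g[125,240],mx[145:204,240:280].min())
S=np.zeros(d.shape,bool); S[140:210,235:285]=1
v,u=np.nonzero(S&(sat<45)&(mx<105)); print(len(u)); q=np.array([onz('wrist',a,b,.022)[:2] for a,b in zip(u,v)])*1000
r=cv2.minAreaRect(q.astype(np.float32)); print('block',r,len(q))
S[:]=0; S[100:146,235:282]=1
v,u=np.nonzero(S&(sat<50)&(mx>120)); q=np.array([onz('wrist',a,b,.011)[:2] for a,b in zip(u,v)])*1000
print('ring',cv2.minEnclosingCircle(q.astype(np.float32)),len(q))
for p in ((218,226),(236,222),(241,285)): print(onz('wrist',*p,.022))
E
```

```text
[70 61 69] [250 251 248] 63
1180
block ((483.3514404296875, -227.78033447265625), (69.54967498779297, 23.57609748840332), 9.30355167388916) 1180
ring ((536.919189453125, -218.69189453125), 22.005281448364258) 711
[ 0.42209944 -0.19066415  0.022     ]
[ 0.42990264 -0.21001379  0.022     ]
[ 0.34947909 -0.22639974  0.022     ]
```

apply_moves --plan '[0,-0.11,0.02,0.3,-0.08,0,-0.11,0.02,0.4,0,0,0,0,0.4,0,0,0,0,0.4,0,0,0,0,0.4,0,0,0,0,0.4,0,0,0,0,0.2,0,0,0,0,0,0]'

```text
time_s: 7.02
position: [0.475, -0.2288, 0.0962]
tcp_rot: [-3.141, 0.002, 0.155]
wrist_force: [0.2, 0.3, -0.5]
gripper_width: 0.999
grip_force: 0.0
```

```bash
python3 - <<'E'
from h import *
im,d=grab('wrist'); s=manip.sense(); print(s['time_s'],s['position'],s['tcp_rot'],s['wrist_force'])
im,d,K,R,t=load('wrist'); g=im.astype(int); mx=g.max(2); sat=mx-g.min(2)
c,sn=np.cos(.155),np.sin(.155)
print([proj('wrist',(.485+52.5e-3*c,-.2265+52.5e-3*sn,.011)), proj('wrist',(.485,-.2265,.022))])
cv2.imwrite('pics/w2.png',im[:,:,::-1])
E
```

```text
7.075 [ 0.47562993 -0.22917361  0.09694632] [3.14148072e+00 1.29456685e-04 1.54722591e-01] [1.3902045  0.15269371 1.23896608]
[array([255.42573477, 121.63859699]), array([255.43108563, 221.73802298])]
```

View pics/w2.png

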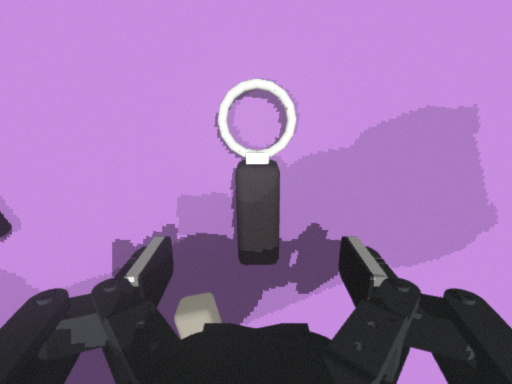

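Wrist close-up: the ring (257,118) and block (258,213) are centred between the open fingers. The white fob's end (197,310) is clear. Descending and closing.

apply_moves --plan '[0,0.12,0.01,0.1,0,0,0,0,0.1,0,0,0,0,0.1,0,0.3,0,0,0,0,0.6,0,0,0,0,1,0,0,0,0,1,0,0,0,0,1,0,0,0,0,1,0,0,0,0,1,0,0,0,0]' --force 100

```text
time_s: 8.32
position: [0.4832, -0.2286, 0.0795]
tcp_rot: [3.142, -0.001, 0.155]
wrist_force: [-1.1, 0.5, 5.0]
gripper_width: 0.252
grip_force: 99.1
```

apply_moves --plan '[1,0,0,-0.1,0,1,0,0,-0.3,0,1,0,0,-0.6,0,1,0,0,-0.8,0,1,0,0,-0.8,0,1,0,0,-0.8,0,1,0,0,-0.8,0,1,0,0,-0.4,0,1,0,0,0,0,1,0,0,0,0]'

```text
time_s: 9.57
position: [0.4823, -0.2278, 0.3538]
tcp_rot: [-3.14, 0.001, 0.155]
wrist_force: [0.1, 0.5, -0.7]
gripper_width: 0.255
grip_force: 98.5
```

```bash
cat >> h.py <<'E'
def ringfit(off=.0685):
    im,d=grab('wrist'); s=manip.sense(); g=im.astype(int); mx=g.max(2); sat=mx-g.min(2)
    z=s['position'][2]-off
    S=np.zeros(d.shape,bool); S[60:170,190:330]=1
    m=S&(sat<40)&(mx>140)&(d<.25)&(d>0)
    v,u=np.nonzero(m); q=np.array([onz('wrist',a,b,z)[:2] for a,b in zip(u,v)])
    (c,r)=cv2.minEnclosingCircle((q*1000).astype(np.float32))
    yaw=s['tcp_rot'][2]; D=np.array(c)-s['position'][:2]*1000
    print('ring',c,r,len(q),'z range',np.percentile(cloud('wrist')[2][m][:,2],[5,50,95]),'pos',s['position'],s['tcp_rot'],'F',s['wrist_force'],s['time_s'],s['gripper_width'],s['grip_force'])
    print('in tool x,y', D@[np.cos(yaw),np.sin(yaw)], D@[np.sin(yaw),-np.cos(yaw)])
    P=cloud('wrist')[2][m]; X=(P[:,:2]-s['position'][:2])@[np.cos(yaw),np.sin(yaw)]
    print('pitch slope dz/dx',np.polyfit(X,P[:,2],1), 'rel z', np.median(P[:,2])-s['position'][2])
    return im
E
python3 - <<'E'
from h import *
im=ringfit(); cv2.imwrite('pics/w3.png',im[:,:,::-1])
im,d,P=cloud('top'); m=(P[...,2]>.15)&(im[...,1]<300)
m[:,:230]=0; m[:,300:]=0; m[:225]=0; m[275:]=0
print('green high',P[m].min(0),P[m].max(0),np.median(P[m],0))
E
```

```text
ring (536.9359130859375, -218.18673706054688) 20.790483474731445 2039 z range [0.28422907 0.28581929 0.28707045] pos [ 0.48213557 -0.22772422  0.35340595] [-3.13984832e+00  2.13913975e-03  1.54783528e-01] F [-0.59692906  1.17716226 -0.2325815 ] 9.625 0.2530219847202632 98.47618460655212
in tool x,y 55.61555992473448 -0.975096937401557
pitch slope dz/dx [0.00369898 0.28552154] rel z -0.06758666671194591
green high [ 0.30904022 -0.01323488  0.150288  ] [0.37818887 0.07229408 1.4277958 ] [0.35726191 0.04294293 0.21318447]
```

View pics/w3.png

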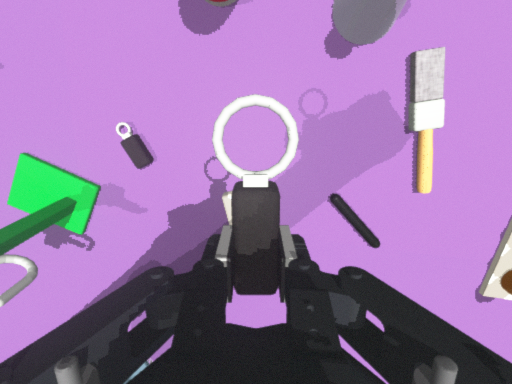

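The ring is held flat and centred: it sits 55.6 mm ahead of the TCP and about 69 mm below it. Next I move above the grey stand's hook.

apply_moves --plan '[1,0.13,-0.59,0,0,1,0.13,-0.59,0,0,1,0.13,-0.59,0,0,1,0.13,-0.59,0,0,1,0.13,-0.59,0,0,1,0.13,-0.59,0,0,1,0.13,-0.59,0,0,1,0.13,-0.59,0,0,1,0.14,-0.59,0,0,1,0.14,-0.63,0,0,1,0,0,0,-1,1,0,0,0,-1,1,0,0,0,-1,1,0,0,0,-1,1,0,0,0,-1,1,0,0,0,-1,1,0,0,0,-1,1,0,0,0,-1,1,0,0,0,-1,1,0,0,0,-1]'

```text
time_s: 12.12
position: [0.5053, 0.1356, 0.3532]
tcp_rot: [-3.14, 0.003, 1.03]
wrist_force: [-0.3, -0.5, -0.9]
gripper_width: 0.249
grip_force: 98.4
```

apply_moves --plan '[1,0,0,0,-1,1,0,0,0,-1,1,0,0,0,-0.06,1,0,0,0,0,1,0,0,0,0]'

```text
time_s: 12.75
position: [0.5061, 0.1359, 0.3545]
tcp_rot: [-3.141, 0.001, 1.206]
wrist_force: [0.4, -0.9, -1.3]
gripper_width: 0.251
grip_force: 98.4
```

```bash
python3 - <<'E'
from h import *
im=ringfit(); im,d,P=cloud('wrist')
cv2.imwrite('pics/w4.png',im[:,:,::-1])
x=np.array([.356,.934]); y=np.array([-.934,.356]); o=np.array([.547,.248])
Q=np.stack([(P[...,:2]-o)@x,(P[...,:2]-o)@y,P[...,2]],-1)*1000
np.save('/tmp/Q.npy',Q)
m=(d>0)&(Q[...,2]>190)&(Q[...,2]<225)&(Q[...,0]<-10)&(Q[...,0]>-75)&(abs(Q[...,1])<30)
for x0 in range(-75,-10,5):
    k=m&(Q[...,0]>=x0)&(Q[...,0]<x0+5)
    if k.sum()>3: print(x0,k.sum(),Q[k].mean(0).round(1),np.percentile(Q[k][:,2],[10,50,90]).round(1),np.percentile(Q[k][:,1],[5,95]).round(1))
E
```

```text
ring (527.6909790039062, 196.51390075683594) 26.735322952270508 2619 z range [0.20065688 0.28626728 0.28769786] pos [0.50618185 0.13596882 0.35465027] [-3.14143429e+00  4.88844514e-04  1.20673558e+00] F [-0.17612888 -0.29207854 -0.62779689] 12.8 0.2528373944541899 98.42045545578003
in tool x,y 64.2356681455985 -1.4589987515197902
pitch slope dz/dx [-1.5646453   0.37168375] rel z -0.06838298796439929
-60 45 [-56.8   0.6 206.5] [205.  206.6 207.8] [-2.7  4. ]
-55 73 [-52.9   0.8 206.2] [205.1 206.6 207.9] [-2.6  4.3]
-50 4 [-48.6   0.7 201. ] [200.5 201.  201.5] [-0.3  1.7]
-45 11 [-40.2   2.2 201. ] [200.2 201.  202.1] [-3.   5.5]
-40 91 [-37.2   1.  201.2] [200.2 201.1 202.3] [-3.4  5.5]
-35 91 [-32.4   1.  201.3] [200.4 201.3 202.2] [-3.4  5.4]
-30 91 [-27.6   1.  201.3] [200.2 201.3 202.5] [-3.4  5.4]
-25 101 [-22.5   0.9 201.4] [200.4 201.3 202.5] [-3.3  5.3]
-20 190 [-17.2   1.3 203.4] [200.7 203.7 205.8] [-6.8  8.8]
-15 289 [-12.1   0.9 206.3] [201.3 205.7 208.3] [-10.6  12.7]
```

View pics/w4.png

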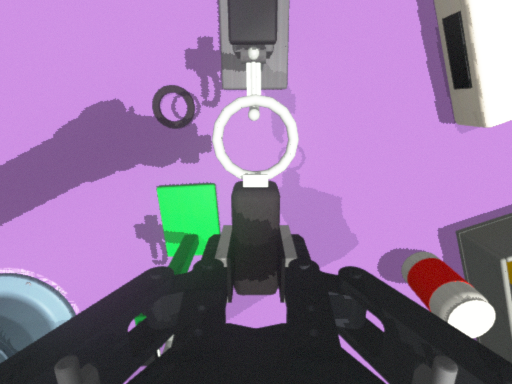

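Wrist view: the nose tip (254,115) sits inside the ring's outline (256,138), and the latch bar and post lie above it. The nose top measures about 207 mm and the latch top about 201 mm, so the hook is about 1.5 mm below nominal. The nose is 1–1.5 mm to +y of the ring centre. Descending over the nose.

apply_moves --plan '[1,0.02,-0.025,0.2,0,1,0,0,0.2,0,1,0,0,0.2,0,1,0,0,0.2,0,1,0,0,0.2,0,1,0,0,0.17,0,1,0,0,0,0,1,0,0,0,0,1,0,0,0,0]'

```text
time_s: 13.92
position: [0.5057, 0.1377, 0.2852]
tcp_rot: [3.141, -0.001, 1.207]
wrist_force: [0.0, 0.3, -1.0]
gripper_width: 0.253
grip_force: 98.4
```

```bash
python3 - <<'E'
from h import *
im,d=grab('wrist'); s=manip.sense(); im,d,P=cloud('wrist')
print(s['time_s'],s['position'],s['wrist_force'],s['moment'])
cv2.imwrite('pics/w5.png',im[30:230,150:370,::-1].repeat(2,0).repeat(2,1))
E
```

```text
13.975 [0.50566019 0.13775355 0.28518882] [ 0.45350431  0.89135104 -0.75985096] [0.02206378 0.03670458 0.02900336]
```

View pics/w5.png

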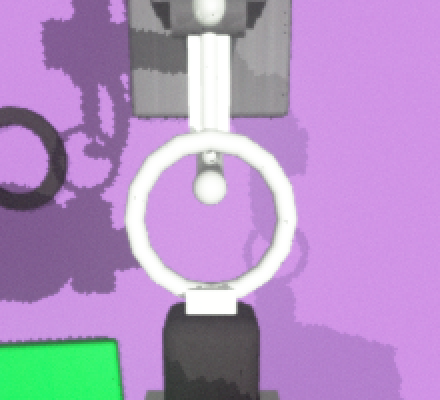

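The crop shows the nose tip (210,187) inside the ring (centre 211,215). It is centred sideways and about 4 mm from the far wire, which sits over the latch's free end. Pressing down slowly.

apply_moves --plan '[1,0,0,0.1,0,1,0,0,0.1,0,1,0,0,0.05,0,1,0,0,0.05,0,1,0,0,0.03,0,1,0,0,0,0]'

```text
time_s: 14.72
position: [0.5056, 0.1378, 0.2651]
tcp_rot: [3.141, -0.001, 1.207]
wrist_force: [-0.4, 0.9, 2.5]
gripper_width: 0.254
grip_force: 98.8
```

apply_moves --plan '[1,0,0,0.04,0,1,0,0,0.04,0,1,0,0,0.04,0,1,0,0,0,0]'

```text
time_s: 15.22
position: [0.5052, 0.1371, 0.2574]
tcp_rot: [-3.142, 0.001, 1.207]
wrist_force: [0.5, 0.1, 2.4]
gripper_width: 0.254
grip_force: 98.9
```

apply_moves --plan '[1,0,0,0.04,0,1,0,0,0.04,0,1,0,0,0,0]'

```text
time_s: 15.6
position: [0.5047, 0.1369, 0.2523]
tcp_rot: [-3.14, 0.002, 1.207]
wrist_force: [-1.4, -2.7, 2.6]
gripper_width: 0.253
grip_force: 98.8
```

apply_moves --plan '[1,0,0,0.04,0,1,0,0,0.04,0,1,0,0,0,0]'

```text
time_s: 15.98
position: [0.5048, 0.1383, 0.2474]
tcp_rot: [-3.141, 0.0, 1.208]
wrist_force: [-0.2, 0.4, -0.5]
gripper_width: 0.252
grip_force: 98.5
```

apply_moves --plan '[1,0,0,0.04,0,1,0,0,0.04,0,1,0,0,0,0]'

```text
time_s: 16.35
position: [0.5051, 0.1378, 0.243]
tcp_rot: [-3.141, 0.0, 1.208]
wrist_force: [0.4, -0.4, -1.1]
gripper_width: 0.253
grip_force: 98.5
```

```bash
python3 - <<'E'
from h import *
im,d=grab('wrist'); s=manip.sense(); im,d,P=cloud('wrist')
print(s['time_s'],s['position'],s['wrist_force'],s['moment'])
x=np.array([.356,.934]); y=np.array([-.934,.356]); o=np.array([.547,.248])
Q=np.stack([(P[...,:2]-o)@x,(P[...,:2]-o)@y,P[...,2]],-1)*1000
m=(d>0)&(Q[...,2]>140)&(Q[...,0]<-10)&(Q[...,0]>-85)&(abs(Q[...,1])<3)
for x0 in range(-85,-10,5):
    k=m&(Q[...,0]>=x0)&(Q[...,0]<x0+5)
    if k.sum()>3: print(x0,k.sum(),np.percentile(Q[k][:,2],[10,50,90]).round(1))
cv2.imwrite('pics/w6.png',im[0:230,150:370,::-1].repeat(2,0).repeat(2,1))
E
```

```text
16.4 [0.50523343 0.13772686 0.24312979] [-0.4864053   0.42049805  0.70161455] [-0.03690323 -0.01786499 -0.01158268]
-85 151 [176.8 178.  181.5]
-80 96 [173.3 176.6 178.1]
-60 140 [205.4 206.9 208.1]
-55 278 [182.2 206.5 208.2]
-50 132 [199.7 201.4 202.5]
-45 241 [200.6 201.7 202.6]
-40 232 [200.4 201.5 202.7]
-35 259 [200.6 201.5 202.6]
-30 262 [200.2 201.5 202.6]
-25 270 [200.5 201.6 202.7]
-20 379 [201.2 203.7 207. ]
-15 150 [205.6 207.4 208.2]
```

View pics/w6.png

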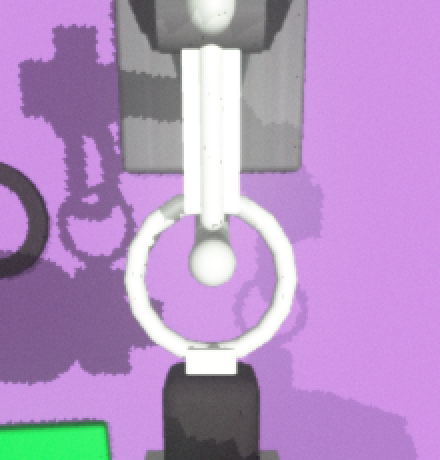

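The latch is level again (top 201.5 mm, crop (210,130)) with the ring's far wire beneath it, and the force has dropped to zero, so it snapped shut. Now the tug, in small steps.

apply_moves --plan '[1,0,0,-0.1,0,1,0,0,-0.1,0,1,0,0,-0.05,0,1,0,0,-0.05,0,1,0,0,0,0]'

```text
time_s: 17.02
position: [0.5054, 0.1377, 0.2615]
tcp_rot: [3.141, -0.001, 1.207]
wrist_force: [-0.0, -0.0, -0.3]
gripper_width: 0.247
grip_force: 98.5
```

apply_moves --plan '[1,0,0,-0.02,0,1,0,0,-0.02,0,1,0,0,0,0]'

```text
time_s: 17.4
position: [0.5053, 0.1377, 0.2637]
tcp_rot: [3.142, 0.0, 1.207]
wrist_force: [1.2, 0.7, -0.5]
gripper_width: 0.253
grip_force: 98.5
```

apply_moves --plan '[1,0,0,-0.015,0,1,0,0,0,0]'

```text
time_s: 17.65
position: [0.5053, 0.1376, 0.2646]
tcp_rot: [3.142, 0.0, 1.207]
wrist_force: [0.7, 0.0, -1.2]
gripper_width: 0.253
grip_force: 98.5
```

apply_moves --plan '[1,0,0,-0.015,0,1,0,0,0,0]'

```text
time_s: 17.9
position: [0.5052, 0.1376, 0.2653]
tcp_rot: [3.142, 0.0, 1.207]
wrist_force: [-0.2, 0.2, -2.6]
gripper_width: 0.256
grip_force: 98.3
```

Contact has begun (about −2 N beyond the baseline), so I carry on in the same small steps.

apply_moves --plan '[1,0,0,-0.015,0,1,0,0,0,0]'

```text
time_s: 18.15
position: [0.5051, 0.1377, 0.266]
tcp_rot: [-3.141, 0.001, 1.207]
wrist_force: [1.5, 0.1, -5.3]
gripper_width: 0.25
grip_force: 98.2
```

apply_moves --plan '[1,0,0,-0.015,0,1,0,0,0,0]'

```text
time_s: 18.4
position: [0.505, 0.1377, 0.2668]
tcp_rot: [-3.141, 0.001, 1.208]
wrist_force: [2.4, 1.3, -7.2]
gripper_width: 0.25
grip_force: 98.3
```

apply_moves --plan '[1,0,0,-0.005,0,1,0,0,0,0,1,0,0,0,0]'

```text
time_s: 18.77
position: [0.505, 0.1377, 0.2672]
tcp_rot: [-3.141, 0.001, 1.208]
wrist_force: [2.5, 0.4, -10.1]
gripper_width: 0.25
grip_force: 98.3
```

apply_moves --plan '[1,0,0,0,0,1,0,0,0,0,1,0,0,0,0]'

```text
time_s: 19.15
position: [0.505, 0.1377, 0.2673]
tcp_rot: [-3.141, 0.0, 1.208]
wrist_force: [1.6, 1.1, -10.6]
gripper_width: 0.255
grip_force: 98.3
```

The tug held at about 10 N against the closed latch with no further give. Now I ease off and lower the ring into the bow.

apply_moves --plan '[1,0,0,0.05,0,1,0,0,0.1,0,1,0,0,0.1,0,1,0.03,0,0.1,0,1,0.03,0,0.1,0,1,0.03,0,0.1,0,1,0.03,0,0.05,0,1,0,0,0,0,1,0,0,0,0]'

```text
time_s: 20.27
position: [0.508, 0.1443, 0.2317]
tcp_rot: [3.141, -0.0, 1.207]
wrist_force: [-0.3, 0.1, -1.1]
gripper_width: 0.25
grip_force: 99.4
```

apply_moves --plan '[1,0,0,0.03,0,1,0,0,0.03,0,1,0,0,0.03,0,1,0,0,0,0]'

```text
time_s: 20.78
position: [0.5078, 0.1444, 0.2261]
tcp_rot: [-3.141, 0.0, 1.207]
wrist_force: [-0.5, 0.4, -0.2]
gripper_width: 0.251
grip_force: 99.4
```

```bash
python3 - <<'E'
from h import *
im,d=grab('wrist'); s=manip.sense(); im,d,P=cloud('wrist')
print(s['time_s'],s['position'],s['wrist_force'],s['moment'])
x=np.array([.356,.934]); y=np.array([-.934,.356]); o=np.array([.547,.248])
Q=np.stack([(P[...,:2]-o)@x,(P[...,:2]-o)@y,P[...,2]],-1)*1000
m=(d>0)&(Q[...,2]>120)&(Q[...,0]<-10)&(Q[...,0]>-125)&(abs(Q[...,1])<18)&(im.min(2)>150)
for x0 in range(-125,-10,5):
    k=m&(Q[...,0]>=x0)&(Q[...,0]<x0+5)
    if k.sum()>3: print(x0,k.sum(),np.percentile(Q[k][:,2],[5,50,95]).round(1))
E
```

```text
20.825 [0.50784706 0.14435712 0.22613313] [ 0.46101093  0.13985981 -0.85338151] [-0.0105173   0.05163099  0.03337272]
-105 4 [189.7 189.8 190. ]
-80 90 [159.8 160.5 161.6]
-75 401 [157.3 159.8 161.5]
-70 315 [156.6 158.2 159.3]
-65 196 [156.6 158.3 159.4]
-60 326 [157.  206.  208.1]
-55 512 [157.8 206.1 208.2]
-50 378 [157.2 199.5 202.4]
-45 792 [157.4 200.6 202.5]
-40 745 [157.4 200.9 202.4]
-35 537 [200.1 201.2 202.7]
-30 569 [200.1 201.3 202.8]
-25 602 [200.  201.2 202.7]
-20 424 [200.3 202.6 207.6]
-15 492 [205.6 207.3 208.8]
```

apply_moves --plan '[1,0,0,0.015,0,1,0,0,0.01,0,1,0,0,0,0]'

```text
time_s: 21.2
position: [0.5081, 0.1444, 0.225]
tcp_rot: [3.141, -0.001, 1.207]
wrist_force: [-1.2, 0.2, 3.0]
gripper_width: 0.254
grip_force: 99.8
```

apply_moves --plan '[1,0,0,0,0,1,0,0,0,0,1,0,0,0,0]' --force 20

```text
time_s: 21.58
position: [0.5081, 0.1444, 0.2249]
tcp_rot: [3.141, -0.0, 1.207]
wrist_force: [-1.3, -0.0, 3.7]
gripper_width: 0.251
grip_force: 99.9
```

The ring is seated on the bow (about 4 N). I ease back half a millimetre and open gradually.

apply_moves --plan '[1,0,0,-0.01,0,0.75,0,0,0,0,0.72,0,0,0,0,0.68,0,0,0,0,0.6,0,0,0,0,0.4,0,0,0,0,0.1,0,0,0,0,0,0,0,0,0,0,0,0,0,0,0,0,0,0,0]' --force 20

```text
time_s: 22.82
position: [0.5079, 0.1444, 0.2253]
tcp_rot: [3.142, 0.0, 1.207]
wrist_force: [0.3, -0.2, 0.2]
gripper_width: 1.005
grip_force: 0.0
```

```bash
python3 - <<'E'
from h import *
a,_=grab('wrist'); b,_=grab('scene'); s=manip.sense(); print(s['time_s'],s['position'],s['wrist_force'],s['gripper_width'])
A=cv2.resize(a[:300,106:406],(400,400)); B=cv2.resize(b[170:300,240:370],(400,400),interpolation=cv2.INTER_CUBIC)
cv2.imwrite('pics/r1.png',np.hstack([A,B])[:,:,::-1])
E
```

```text
22.925 [0.50784298 0.14438357 0.2252454 ] [0.12854994 0.26481266 0.74770075] 1.0043295128923186
```

View pics/r1.png

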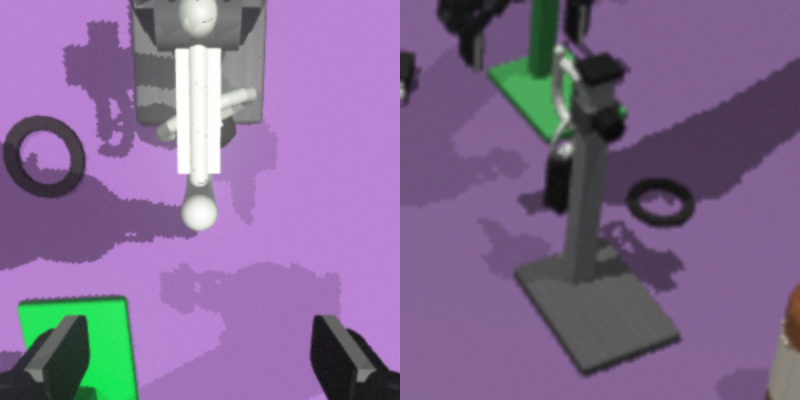

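The fob hangs from the hook under the level latch: crop right (560,175), ring under the latch at crop left (210,110). I retreat back and up, then let it settle.

apply_moves --plan '[0,-0.2,0,0,0,0,-0.2,0,-0.1,0,0,0,0,-0.4,0,0,0,0,-0.6,0,0,0,0,-0.6,0,0,0,0,-0.6,0,0,-0.4,0,-0.3,0,0,-0.4,0,0,0,0,0,0,0,0,0,0,0,0,0,0,0,0,0,0,0,0,0,0,0,0,0,0,0,0,0,0,0,0,0,0,0,0,0,0,0,0,0,0,0,0,0,0,0,0,0,0,0,0,0,0,0,0,0,0,0,0,0,0,0]'

```text
time_s: 25.42
position: [0.4823, 0.0771, 0.3813]
tcp_rot: [-3.142, -0.0, 1.207]
wrist_force: [1.1, -0.6, 0.1]
gripper_width: 1.0
grip_force: 0.0
```

apply_moves --plan '[0,0,0,0,0,0,0,0,0,0,0,0,0,0,0,0,0,0,0,0,0,0,0,0,0,0,0,0,0,0,0,0,0,0,0,0,0,0,0,0,0,0,0,0,0,0,0,0,0,0,0,0,0,0,0,0,0,0,0,0,0,0,0,0,0,0,0,0,0,0,0,0,0,0,0,0,0,0,0,0,0,0,0,0,0,0,0,0,0,0,0,0,0,0,0,0,0,0,0,0]'

```text
time_s: 27.92
position: [0.4823, 0.0771, 0.3813]
tcp_rot: [-3.142, 0.0, 1.207]
wrist_force: [-0.1, -0.5, -0.4]
gripper_width: 0.999
grip_force: 0.0
```

```bash
python3 - <<'E'
from h import *
f=[]
for i in range(5): f.append(grab('scene')[0].astype(int)); 
s=manip.sense(); print(s['time_s'],s['position'],s['wrist_force'])
for g in f[1:]:
    D=abs(g-f[0])[170:300,240:370].max(2); print((D>25).sum(),D.max())
b=f[-1].astype(np.uint8); B=cv2.resize(b[170:270,260:360],(500,500),interpolation=cv2.INTER_CUBIC)
cv2.imwrite('pics/r2.png',B[:,:,::-1])
E
```

```text
28.175 [0.48227277 0.07708683 0.38126973] [-0.36140885  0.89003161  0.36093966]
0 9
0 10
0 9
0 8
```

View pics/r2.png

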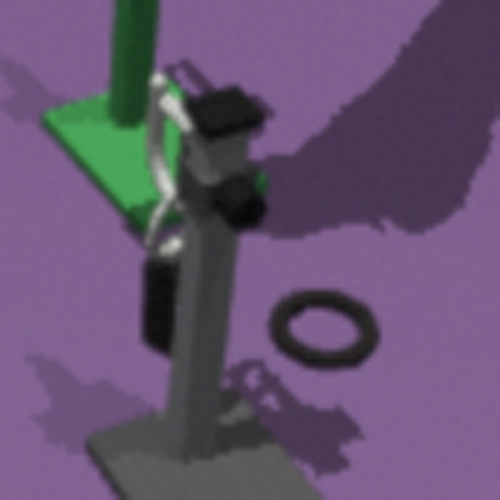

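The fob hangs still at crop (160,305) with its ring on the bow at (165,230). Five consecutive frames show no motion and the robot is clear. Handing in.

```bash
python3 -c "
from bench import manip
print(manip.hand_in())"
```

```text
the job is handed in; nothing more can be done
None
```

The large-ring fob hangs still on the grey stand's hook with the latch shut above it; it held a 10 N upward tug before release, and the job was handed in at about 28 s.

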